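# Reverse the row of watch movements into the carrier

## Robot

A 6-joint arm with a two-finger parallel gripper is mounted at the origin on the work surface. World frame = base frame: x ahead of the robot, y to its left, z up, the work surface at z = 0. Lengths are in m, angles in rad, forces in N, time in s.
With the tool pointing down it reaches from about 0.25 to 0.775 m from the base axis. Payload 4 kg.
Tool frame: the origin (TCP) lies midway between the tips of the shut fingers; the grasp point (between the pads) lies 19 mm behind it; z points along the fingers, y is the direction in which the jaws open and shut (so a half turn about z gives the same grasp; the last joint's range is limited). The gripper opens to 94 mm and grips with 3 to 60 N. Pads are 16 mm wide; open, the fingers measure 119 mm over their backs; the gripper's body (75 mm by 177 mm) begins 78 mm behind the grasp point.
Start: joints at [1.149, 0.087, 1.371, -0, 1.684, -0.103], TCP at [0.172, 0.522, 0.206] pointing down, gripper open.
Joint ranges: [-3.1, 3.1], [-0.76, 2.03], [0.27, 2.55], [-1.08, 4.22], [0.17, 2.65], [-2.57, 2.57]. Speed limits (rad/s): [2.79, 2.79, 3.14, 3.14, 3.14, 3.14].

## Interface

Orientations are given as [roll, pitch, yaw] about the fixed x, y, z axes, in that order (R = Rz(yaw) Ry(pitch) Rx(roll)).
In Python, from bench import robot, cams gives the robot as it stands.
- The arm moves only by the tool step_arm, never from a script. Its argument "plan" is a list that holds one entry, the list of rows, each a list of 5 numbers: the shift along the world's x, y, z in mm, then the turn about the world's z in rad, then the opening in per cent of the stroke, from 0 (shut) to 100 (fully open). In form: [[[tx, ty, tz, turn, fingers], ...]]. A call has 1 to 8 rows; each row is the pose to reach, as a shift and turn from the pose commanded when the call began; what a row does not reach only later rows make up. A row lasts 1/12 s, in which the tool goes at most 41.7 mm and 7.16 degrees, less where a joint would pass 70% of its speed; a pose out of reach is approached as far as the arm can. A call with a gripper value outside its range is refused whole. The fingers move at their own pace and stop on an object; the grip force is fixed at half the most. Time passes only in rows, so rows that repeat a pose let the fingers close. It gives the time, the measured TCP pose, the force and the opening at its end, in the units of the state.
- robot.get_obs(): the state, without advancing time (a new reading comes with each control period).
- cams.snapshot(name): name is "scene" or "top" or "wrist"; returns a dict with "frame" (400x640x3 uint8, red, green, blue), "camera_matrix" (3x3 intrinsics, pixels), "origin" and "attitude" of the camera in the world; the wrist camera has in their place "T_tool_cam" (4x4, takes a point from camera to tool coordinates, whose origin is the TCP and whose axes are the flange's). Camera axes: x right, y down, z forward; pixel columns grow to the right and rows downward; lengths in m; the calibration is good to about 2 mm. A picture is of the moment at which its call begins: read the wrist's pose just before it. There is no depth.
- robot.close_job(): hands the job in, once; it reports no verdict.
The state is a dict: "time": time; "joint_positions": joint angles; "qvel": joint speeds; "joint_torque": joint torques, N m; "tool_pos": TCP position; "ee_rot": TCP orientation; "wrist_force": force on the tool from outside, world axes, zero at the start; "wrist_torque": the same for the moment, N m; "width": finger opening in m.
Only numpy, scipy, OpenCV 4.12 (cv2) and the standard library are available. Lean on these libraries where they do the work, as an engineer would, in place of code of your own. Each camera call takes 0.05 s, during which the arm holds its last target. There are 200 camera calls.

## Task

Move the four lidded movement pots from the trays of the bench rack into the pockets of the dark carrier, one pot to a pocket, in reverse order: the pot that starts nearest the bench rack's brass end goes into the pocket farthest from the carrier's brass end, the next beside it, and so on, until the pot that starts farthest from the bench rack's brass end stands next to the carrier's brass end. Set each pot down flat and upright on its pocket's floor; never let go of one in mid-air or tip one over.

Things in the scene. Friction and masses are not known exactly. Their poses are not given: they have to be found in the camera images.
- bench_rack: the rack the pots start on: a pale wooden board 90 x 304 x 6 mm, fixed, lying on the bench, with four small square trays in a row on it and a brass block (72 x 18 x 20 mm) across one end. Origin on the bench at the middle of the row; +y runs along the row towards the brass end, z up. The tray centres lie on its y axis at y = +112.5, +37.5, -37.5 and -112.5 mm (x = 0).
- carrier: the rack to fill: a fixed dark wooden carrier, 72 x 304 mm, with four grey felt-lined pockets in a row, empty at the start, and a brass block (72 x 18 x 20 mm) across one end. Origin on the bench at the middle of the row; +y runs along the row towards the brass end, z up. Pocket centres lie at y = +112.5, +37.5, -37.5 and -112.5 mm (x = 0). Each pocket is 64 mm (x) by 66 mm (y) inside; its floor is 9 mm and the top of its walls 15 mm above the bench.
- pot_red_mid (a point): the pot with the red lid: an upright round clear pot holding a brass watch movement, closed by a fixed opaque red lid; 46 mm in diameter, 45 mm high, about 80 g, loose, standing in the tray with the red tab. This point is its centre, half-way up (22.5 mm above its underside); z is its axis.
- pot_yellow_mid (a point): the pot with the yellow lid: an upright round clear pot holding a brass watch movement, closed by a fixed opaque yellow lid; 46 mm in diameter, 45 mm high, about 80 g, loose, standing in the tray with the yellow tab. This point is its centre, half-way up (22.5 mm above its underside); z is its axis.
- pot_blue_mid (a point): the pot with the blue lid: an upright round clear pot holding a brass watch movement, closed by a fixed opaque blue lid; 46 mm in diameter, 45 mm high, about 80 g, loose, standing in the tray with the blue tab. This point is its centre, half-way up (22.5 mm above its underside); z is its axis.
- pot_white_mid (a point): the pot with the white lid: an upright round clear pot holding a brass watch movement, closed by a fixed opaque white lid; 46 mm in diameter, 45 mm high, about 80 g, loose, standing in the tray with the white tab. This point is its centre, half-way up (22.5 mm above its underside); z is its axis.
- tray_red: the fixed grey tray with the red tab, on the bench rack; it holds the red pot at the start and stays there, so it marks that pot's place in the row. 68 mm square, walls 4 mm thick, inside 60 mm square; tab 16 x 50 mm on its -x side, level with the tray's rim. Origin at the centre of its underside, 6 mm above the bench; its floor is 9 mm and its rim 15 mm above the bench. Axes as the bench rack's.
- tray_yellow: the fixed grey tray with the yellow tab, on the bench rack; it holds the yellow pot at the start and stays there, so it marks that pot's place in the row. 68 mm square, walls 4 mm thick, inside 60 mm square; tab 16 x 50 mm on its -x side, level with the tray's rim. Origin at the centre of its underside, 6 mm above the bench; its floor is 9 mm and its rim 15 mm above the bench. Axes as the bench rack's.
- tray_blue: the fixed grey tray with the blue tab, on the bench rack; it holds the blue pot at the start and stays there, so it marks that pot's place in the row. 68 mm square, walls 4 mm thick, inside 60 mm square; tab 16 x 50 mm on its -x side, level with the tray's rim. Origin at the centre of its underside, 6 mm above the bench; its floor is 9 mm and its rim 15 mm above the bench. Axes as the bench rack's.
- tray_white: the fixed grey tray with the white tab, on the bench rack; it holds the white pot at the start and stays there, so it marks that pot's place in the row. 68 mm square, walls 4 mm thick, inside 60 mm square; tab 16 x 50 mm on its -x side, level with the tray's rim. Origin at the centre of its underside, 6 mm above the bench; its floor is 9 mm and its rim 15 mm above the bench. Axes as the bench rack's.
Not all that is in view belongs to the job. Leave any purple look-alike of the part that bears pot_blue_mid alone.

How it is judged:
By the outcome, as a careful person would: the job done as asked, in the order asked, and still so for the second after the job is handed in, with the robot touching nothing.
It also fails if it takes over 120 s, if anything falls off the work surface, if the arm or the gripper's body presses on something with over 40 N, if the wrist force passes 120 N, or if a joint passes its speed limit or range.

## Working session

There is one attempt and no reset: what is moved stays moved. The work goes in short steps, Python scripts to look and compute and a tool call to move; the robot and the scene stay as the last step left them, time stands still between calls to the robot, and variables do not carry over. Pictures are saved under pics/ and viewed, about 12 in all and at most 16, crops included, and the job is handed in when it is done.

Besides the shell and the picture viewer there is one more tool, called as name([rows], argument=value, ...), one row to a line, values as JSON. step_arm: Moves the arm, as the interface text tells. Its arguments: {"type":"object","properties":{"plan":{"type":"array"}},"required":["plan"]}

```bash
mkdir -p pics
cat > h.py <<'E'
from bench import robot, cams
import numpy as np, cv2
from scipy.spatial.transform import Rotation as R
def snap(n,f,crop=None,k=1):
    s=cams.snapshot(n); im=s["frame"][:,:,::-1]
    if crop: x0,y0,x1,y1=crop; im=im[y0:y1,x0:x1]
    if k!=1: im=cv2.resize(im,None,fx=k,fy=k,interpolation=cv2.INTER_CUBIC)
    cv2.imwrite("pics/"+f,im); return s
E
python3 - <<'E'
from h import *
for n in("top","scene"):
    s=snap(n,n+"0.png"); print(n,s["camera_matrix"],s["origin"],s["attitude"])
print(robot.get_obs())
E
```

```text
top [[489.23805612   0.         317.58071496]
 [  0.         489.23805612 200.8283544 ]
 [  0.           0.           1.        ]] [0.45962904 0.04962196 1.09949777] [-3.09561522e+00 -2.29321087e-03 -1.57036992e+00]
scene [[508.74622827   0.         320.86261954]
 [  0.         508.74622827 194.0121205 ]
 [  0.           0.           1.        ]] [0.98068319 0.3143897  0.79529198] [-2.51075905  0.01575137  2.07280713]
{'time': 0.1, 'joint_positions': array([ 1.14889240e+00,  8.79011558e-02,  1.37207221e+00,  2.51999352e-05,
        1.68358019e+00, -1.03092569e-01]), 'qvel': array([-0.0004198 , -0.00137608, -0.00403278,  0.000924  ,  0.00024402,
       -0.00071472]), 'joint_torque': array([ 2.26319244e-03, -3.41248477e+01, -3.03303480e+01,  7.20658503e-02,
        3.03655188e-02, -9.84904113e-05]), 'tool_pos': array([0.17218698, 0.52185056, 0.20442592]), 'ee_rot': array([-3.13964474e+00, -2.26709242e-04,  2.82278388e+00]), 'wrist_force': array([-0.32686239, -0.50239881, -0.05109114]), 'wrist_torque': array([-0.024117  , -0.00245573, -0.00518525]), 'width': 0.09411530899170065}
```

View pics/top0.png

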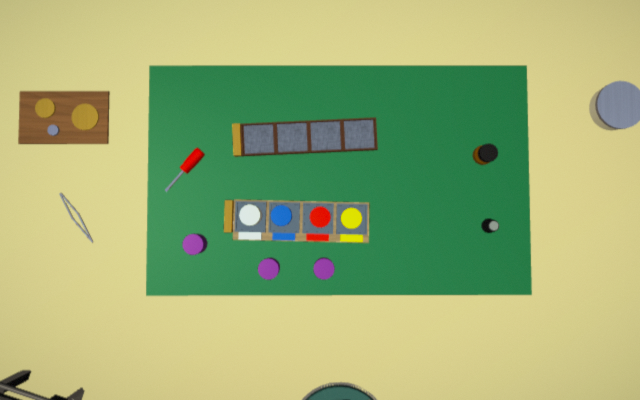

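View pics/scene0.png

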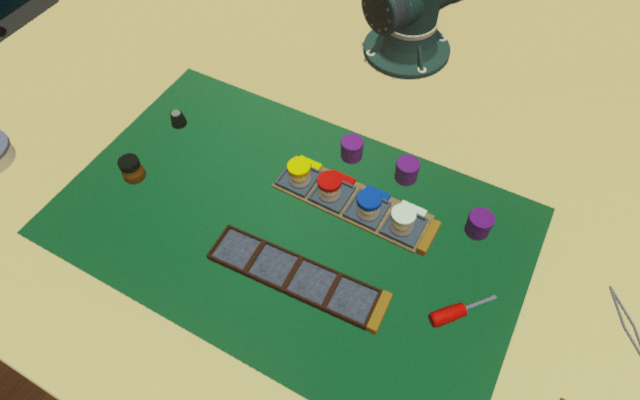

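Top view: the bench rack is the lower row, with its brass end at the left (228,216). From brass outward the lids are white (249,215), blue (281,215), red (320,216) and yellow (351,218). The carrier is above it, with its brass end at (237,140). The three purple pots at (193,244), (269,268) and (324,268) are decoys. Next I'll confirm this in an enlarged crop.

```bash
cat >> h.py <<'E'
def back(s,uv,z):
    Rm=R.from_euler("xyz",s["attitude"]).as_matrix(); o=np.array(s["origin"])
    uv=np.atleast_2d(np.array(uv,float)); d=np.c_[uv,np.ones(len(uv))]@np.linalg.inv(s["camera_matrix"]).T@Rm.T
    return o+d*((z-o[2])/d[:,2:])
def proj(s,P):
    Rm=R.from_euler("xyz",s["attitude"]).as_matrix()
    q=(np.atleast_2d(P)-s["origin"])@Rm@s["camera_matrix"].T
    return q[:,:2]/q[:,2:]
def lids(im,box):
    x0,y0,x1,y1=box; h=cv2.cvtColor(im,cv2.COLOR_RGB2HSV).astype(int); H,S,V=h[...,0],h[...,1],h[...,2]
    M={"red":((H<6)|(H>174))&(S>150)&(V>110),"yellow":(H>24)&(H<34)&(S>170)&(V>150),"blue":(H>100)&(H<120)&(S>150)&(V>80),"white":(S<50)&(V>170)}
    o={}
    for k,m in M.items():
        mm=np.zeros(m.shape,np.uint8); mm[y0:y1,x0:x1]=m[y0:y1,x0:x1]
        n,l,st,c=cv2.connectedComponentsWithStats(mm)
        o[k]=[(c[i].round(1),st[i,2:5]) for i in np.argsort(-st[1:,4])[:2]+1]
    return o
E
python3 - <<'E'
from h import *
s=snap("top","crop1.png",(220,105,385,250),4)
for k,v in lids(s["frame"],(225,190,385,250)).items():
    print(k,v,[back(s,v[0][0],.054).round(4), back(s,v[1][0],.015).round(4) if len(v)>1 else 0])
E
```

```text
red [(array([319.7, 216.6]), array([ 21,  21, 341], dtype=int32)), (array([317.1, 236.9]), array([ 23,   7, 158], dtype=int32))] [array([[0.474 , 0.0427, 0.054 ]]), array([[0.4297, 0.0482, 0.015 ]])]
yellow [(array([350.9, 217.9]), array([ 21,  21, 346], dtype=int32)), (array([351., 238.]), array([ 23,   9, 169], dtype=int32))] [array([[ 0.4713, -0.0239,  0.054 ]]), array([[ 0.4273, -0.0268,  0.015 ]])]
blue [(array([280.9, 215.2]), array([ 21,  21, 351], dtype=int32)), (array([283.5, 236. ]), array([ 22,   7, 154], dtype=int32))] [array([[0.477 , 0.1256, 0.054 ]]), array([[0.4316, 0.1225, 0.015 ]])]
white [(array([249.2, 214.6]), array([ 21,  22, 354], dtype=int32)), (array([249.1, 235.5]), array([ 23,   8, 183], dtype=int32))] [array([[0.4782, 0.1933, 0.054 ]]), array([[0.4327, 0.1985, 0.015 ]])]
```

View pics/crop1.png

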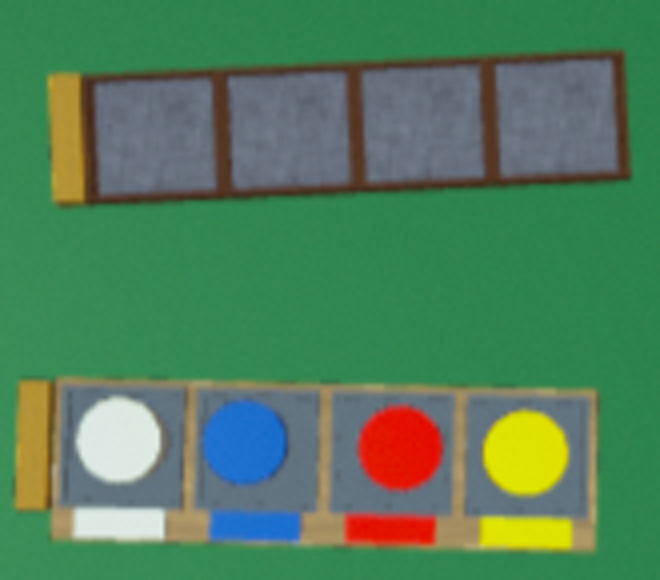

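The crop confirms the order and the colours of the tray tabs, and the purple pots lie outside both racks. Next I'll fit the carrier pose from its corners: top-wall outer corners at the far end at crop (623,52) and (630,180), brass outer corners at (49,75) and (56,204).

Run:
```python
from h import *
from scipy.optimize import least_squares
s=cams.snapshot("top")
px=lambda a:np.array(a,float)/4+[220,105]-.375
def fit(obj,crop,x0):
    f=lambda p:(proj(s,np.c_[(R.from_euler("z",p[2]).as_matrix()@np.array(obj).T).T+[p[0],p[1],0]])-px(crop)).ravel()
    r=least_squares(f,x0); print(r.x, np.abs(r.fun).max()); return r.x
W=lambda p,y:np.array(p[:2])+[-np.sin(p[2])*y,np.cos(p[2])*y]
# carrier: +y = towards brass = world +y; x=+ is up in image
obj=[(.036,-.152,.015),(-.036,-.152,.015),(.036,.170,.02),(-.036,.170,.02),(0,0,.015),(0,.075,.015),(0,-.075,.015)]
c=fit(obj,[(623,52),(630,180),(49,75),(56,204),(355,126),(223,132),(490,118)],[.64,.1,0])
for y in(-.1125,-.0375,.0375,.1125): print("pocket",y,W(c,y).round(4))
# second view check in scene
s2=cams.snapshot("scene")
for y in(-.1125,-.0375,.0375,.1125): print(proj(s2,[*W(c,y),.009]).round(0))
ld=lids(s2["frame"],(260,140,450,260))
for k,v in ld.items():print(k,[(a,b,back(s2,a,.054).round(4)) for a,b in v[:1]])
```

```text
[0.65374757 0.06702271 0.04633297] 0.8107793619775521
pocket -0.1125 [ 0.659  -0.0454]
pocket -0.0375 [0.6555 0.0296]
pocket 0.0375 [0.652  0.1045]
pocket 0.1125 [0.6485 0.1794]
[[238. 249.]]
[[274. 265.]]
[[313. 282.]]
[[353. 300.]]
red [(array([332.5, 180. ]), array([ 38,  22, 497], dtype=int32), array([[0.4735, 0.0471, 0.054 ]]))]
yellow [(array([301.4, 165.2]), array([ 35,  20, 431], dtype=int32), array([[ 0.47  , -0.0211,  0.054 ]]))]
blue [(array([371. , 197.7]), array([ 33,  26, 534], dtype=int32), array([[0.4765, 0.1268, 0.054 ]]))]
white [(array([406.2, 211.9]), array([ 36,  24, 560], dtype=int32), array([[0.4752, 0.1943, 0.054 ]]))]
```

White at (0.478,0.193) goes to the pocket at (0.659,-0.045). Blue goes to (0.6555,0.030), red to (0.652,0.1045) and yellow to (0.6485,0.179). I'll close the jaws along world x, clear of the neighbouring pots. First I go above white.

step_arm([
  [[306,-329,-46,-1.252,100],[306,-329,-46,-1.252,100],[306,-329,-46,-1.252,100],[306,-329,-46,-1.252,100],[306,-329,-46,-1.252,100],[306,-329,-46,-1.252,100],[306,-329,-46,-1.252,100],[306,-329,-46,-1.252,100]],
])

```text
time: 0.92
tool_pos: [0.3992, 0.2778, 0.1715]
ee_rot: [3.141, -0.0, 1.817]
wrist_force: [0.6, 0.5, 0.1]
width: 0.0938
```

step_arm([
  [[79,-85,-11,-0.246,100],[79,-85,-11,-0.246,100],[79,-85,-11,-0.246,100],[79,-85,-11,-0.246,100],[79,-85,-11,-0.246,100],[79,-85,-11,-0.246,100]],
])

```text
time: 1.42
tool_pos: [0.4769, 0.1947, 0.1604]
ee_rot: [-3.141, -0.0, 1.577]
wrist_force: [0.4, 0.2, 0.0]
width: 0.094
```

```bash
cat >> h.py <<'E'
def wristcam():
    o=robot.get_obs(); s=cams.snapshot("wrist"); T=np.eye(4); T[:3,:3]=R.from_euler("xyz",o["ee_rot"]).as_matrix(); T[:3,3]=o["tool_pos"]
    C=T@np.array(s["T_tool_cam"]); s=dict(s); s["origin"]=C[:3,3]; s["attitude"]=R.from_matrix(C[:3,:3]).as_euler("xyz"); return o,s
E
python3 - <<'E'
from h import *
o,s=wristcam(); print(o["tool_pos"],o["ee_rot"],s["origin"])
cv2.imwrite("pics/w1.png",s["frame"][:,:,::-1])
for k,v in lids(s["frame"],(0,0,640,400)).items(): print(k,[(a,b,back(s,a,.054).round(4)) for a,b in v])
E
```

```text
[0.47687013 0.19473621 0.16040485] [-3.14083867e+00 -4.68857975e-04  1.57663699e+00] [0.4772912  0.26865695 0.33956546]
red [(array([452.4,  51.6]), array([  58,   61, 1649], dtype=int32), array([[0.5878, 0.3207, 0.054 ]])), (array([312.6, 352. ]), array([ 41,  16, 487], dtype=int32), array([[0.4747, 0.0322, 0.054 ]]))]
yellow [(array([274.1, 369.5]), array([ 12,  34, 376], dtype=int32), array([[0.434 , 0.0102, 0.054 ]])), (array([309.7, 383.2]), array([ 33,   8, 200], dtype=int32), array([[ 0.4717, -0.0072,  0.054 ]]))]
blue [(array([316.2, 267.5]), array([  46,   45, 1615], dtype=int32), array([[0.4779, 0.1282, 0.054 ]])), (array([274.1, 253.4]), array([ 15,  43, 602], dtype=int32), array([[0.4377, 0.1427, 0.054 ]]))]
white [(array([318. , 201.6]), array([  49,   48, 1842], dtype=int32), array([[0.4792, 0.1939, 0.054 ]])), (array([273.6, 187. ]), array([ 17,  49, 784], dtype=int32), array([[0.4391, 0.2073, 0.054 ]]))]
```

View pics/w1.png

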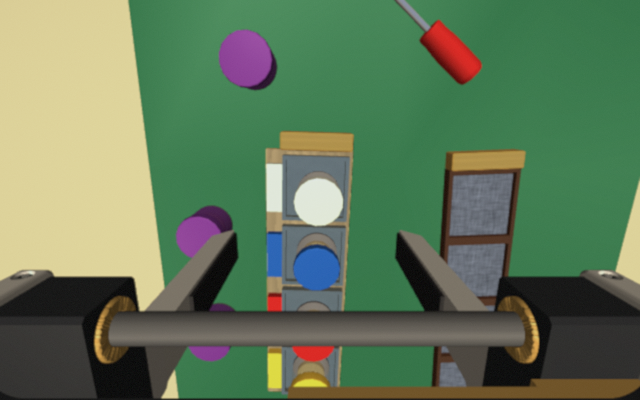

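The wrist view confirms white at about (318,202), which is (0.479,0.194), within 2 mm of the estimate. Its surroundings are clear, with the purple pots well to the left. I'll descend and grip.

step_arm([
  [[2,-1,-40,-0.006,100],[2,-1,-80,-0.006,100],[2,-1,-115,-0.006,100],[2,-1,-138,-0.006,100],[2,-1,-138,-0.006,100],[2,-1,-138,-0.006,100]],
])

```text
time: 1.97
tool_pos: [0.4776, 0.1945, 0.0219]
ee_rot: [-3.139, 0.001, 1.573]
wrist_force: [-0.1, -0.0, -0.0]
width: 0.0939
```

step_arm([
  [[0,0,0,0,0],[0,0,0,0,0],[0,0,0,0,0],[0,0,0,0,0],[0,0,0,0,0],[0,0,0,0,0],[0,0,0,0,0],[0,0,0,0,0]],
])

```text
time: 2.63
tool_pos: [0.4792, 0.1934, 0.0227]
ee_rot: [-3.142, -0.0, 1.571]
wrist_force: [-0.6, -0.0, 1.8]
width: 0.0456
```

step_arm([
  [[0,0,25,0,0],[0,0,60,0,0],[0,0,90,0,0],[0,0,90,0,0]],
])

```text
time: 2.97
tool_pos: [0.4833, 0.1947, 0.1197]
ee_rot: [3.129, -0.004, 1.571]
wrist_force: [0.8, 0.9, 0.3]
width: 0.0458
```

step_arm([
  [[23,-30,0,0,0],[46,-60,0,0,0],[69,-90,0,0,0],[92,-120,0,0,0],[115,-150,0,0,0],[138,-180,0,0,0],[160,-210,0,0,0],[180,-239,0,0,0]],
])

```text
time: 3.63
tool_pos: [0.6597, -0.0474, 0.111]
ee_rot: [-3.14, -0.0, 1.57]
wrist_force: [0.6, 0.4, -1.0]
width: 0.0454
```

step_arm([
  [[0,0,0,0,0],[0,0,0,0,0],[0,0,0,0,0]],
])

```text
time: 3.88
tool_pos: [0.6585, -0.0452, 0.1112]
ee_rot: [-3.139, -0.001, 1.57]
wrist_force: [0.5, 1.2, -0.1]
width: 0.0455
```

Run:
```python
from h import *
o,s=wristcam(); print(o["tool_pos"],o["ee_rot"],o["width"])
im=s["frame"][:,:,::-1].copy()
c=[0.65375,0.06702,0.0463]
W=lambda x,y:np.array([c[0]+x*np.cos(c[2])-y*np.sin(c[2]),c[1]+x*np.sin(c[2])+y*np.cos(c[2])])
for y in(-.1125,-.0375,.0375,.1125):
    q=proj(s,[[*W(a,y+b),.015] for a,b in((-.032,-.033),(.032,-.033),(.032,.033),(-.032,.033))])
    cv2.polylines(im,[np.int32(q.round())],True,(0,255,0),1)
cv2.imwrite("pics/w2.png",im)
```

```text
[ 0.65849258 -0.04521041  0.11115763] [-3.13922578e+00 -1.00642301e-03  1.57045008e+00] 0.04554557525956506
```

View pics/w2.png

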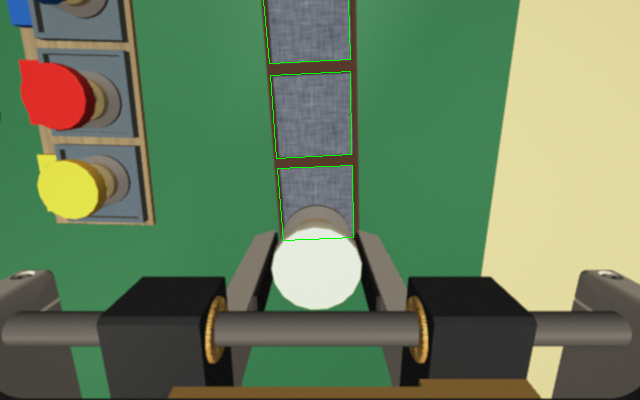

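The white pot is held upright at (316,268), and the projected pocket outlines match the felt edges to within 1-2 px, so the carrier pose is good. I'll lower it.

step_arm([
  [[0,0,-30,0,0],[0,0,-55,0,0],[0,0,-72,0,0],[0,0,-80,0,0],[0,0,-84,0,0],[0,0,-86,0,0],[0,0,-87,0,0],[0,0,-87,0,0]],
])

```text
time: 4.6
tool_pos: [0.6602, -0.0454, 0.0272]
ee_rot: [3.139, 0.0, 1.571]
wrist_force: [1.2, -0.3, -0.3]
width: 0.0454
```

step_arm([
  [[0,0,-1,0,0],[0,0,-2,0,0],[0,0,-2,0,0],[0,0,-2,0,0]],
])

```text
time: 4.93
tool_pos: [0.6594, -0.0456, 0.0238]
ee_rot: [3.141, 0.0, 1.571]
wrist_force: [-0.8, 0.8, -1.5]
width: 0.0455
```

step_arm([
  [[0,0,-1,0,0],[0,0,-1,0,0],[0,0,-1,0,0]],
])

```text
time: 5.18
tool_pos: [0.6594, -0.0456, 0.0227]
ee_rot: [3.141, 0.0, 1.571]
wrist_force: [0.7, -1.2, 0.1]
width: 0.0458
```

step_arm([
  [[0,0,-0.5,0,0],[0,0,-1,0,0],[0,0,-1,0,0],[0,0,-1,0,0]],
])

```text
time: 5.52
tool_pos: [0.6595, -0.0456, 0.0227]
ee_rot: [3.141, 0.0, 1.571]
wrist_force: [-2.4, 0.9, 6.2]
width: 0.0455
```

Contact at 6 N, so I release and rise.

step_arm([
  [[0,0,0,0,80],[0,0,0,0,80],[0,0,0,0,80],[0,0,0,0,80],[0,0,0,0,80],[0,0,0,0,80]],
])

```text
time: 6.02
tool_pos: [0.6591, -0.0455, 0.0212]
ee_rot: [-3.141, -0.0, 1.571]
wrist_force: [-0.2, 0.6, 0.0]
width: 0.075
```

step_arm([
  [[0,0,20,0,100],[0,0,55,0,100],[0,0,95,0,100],[0,0,130,0,100],[0,0,130,0,100]],
])

```text
time: 6.43
tool_pos: [0.6636, -0.0461, 0.1622]
ee_rot: [3.125, 0.003, 1.571]
wrist_force: [0.3, -0.7, 1.6]
width: 0.0942
```

step_arm([
  [[-29,29,0,0,100],[-60,57,0,0,100],[-90,86,0,0,100],[-120,115,0,0,100],[-150,144,0,0,100],[-181,173,0,0,100],[-181,173,0,0,100],[-181,173,0,0,100]],
])

```text
time: 7.1
tool_pos: [0.4771, 0.1287, 0.1518]
ee_rot: [3.14, 0.0, 1.574]
wrist_force: [0.4, -1.0, 1.2]
width: 0.0938
```

Run:
```python
from h import *
s=snap("top","t2.png",(220,105,385,250),4)
o,s=wristcam(); print(o["tool_pos"],o["ee_rot"],o["width"])
for k,v in lids(s["frame"],(0,0,400,400)).items(): print(k,[(a,b,back(s,a,.054).round(4)) for a,b in v])
```

```text
[0.47830278 0.12775791 0.15185751] [3.13994571e+00 4.13825602e-04 1.57233686e+00] 0.09398846460389292
red [(array([311.5, 286.7]), array([  48,   46, 1681], dtype=int32), array([[0.4749, 0.0453, 0.054 ]])), (array([270.2, 263.7]), array([ 15,  45, 649], dtype=int32), array([[0.4364, 0.0692, 0.054 ]]))]
yellow [(array([308.8, 355.1]), array([ 43,  20, 691], dtype=int32), array([[ 0.4719, -0.0316,  0.054 ]])), (array([270.5, 308.5]), array([12,  4, 48], dtype=int32), array([[0.435 , 0.0219, 0.054 ]]))]
blue [(array([314.7, 203.7]), array([  50,   50, 1932], dtype=int32), array([[0.4779, 0.1272, 0.054 ]])), (array([269.3, 196.4]), array([ 16,  48, 710], dtype=int32), array([[0.4379, 0.1338, 0.054 ]]))]
white [(array([268.6, 119.9]), array([ 18,  56, 981], dtype=int32), array([[0.4397, 0.1992, 0.054 ]])), (array([ 28.5, 272. ]), array([14,  5, 41], dtype=int32), array([[0.2096, 0.0608, 0.054 ]]))]
```

View pics/t2.png

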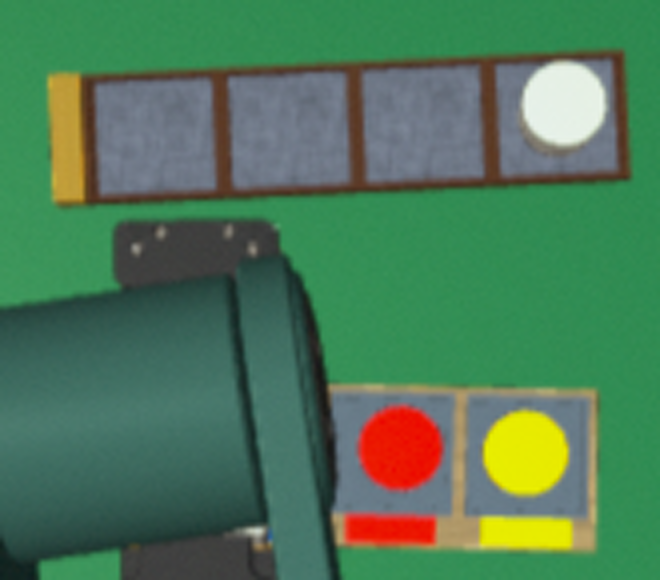

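White stands upright in the far pocket, with its lid at crop (564,103), and parallax accounts for the offset. Blue is at (0.478,0.127), directly below the tool. I'll descend and grip.

step_arm([
  [[0,-1,-40,0,100],[0,-1,-80,0,100],[0,-1,-110,0,100],[0,-1,-129,0,100],[0,-1,-129,0,100],[0,-1,-129,0,100]],
])

```text
time: 7.7
tool_pos: [0.4784, 0.1253, 0.0215]
ee_rot: [-3.139, 0.001, 1.569]
wrist_force: [0.1, 0.3, 0.4]
width: 0.0941
```

step_arm([
  [[0,0,0,0,0],[0,0,0,0,0],[0,0,0,0,0],[0,0,0,0,0],[0,0,0,0,0],[0,0,0,0,0],[0,0,0,0,0],[0,0,0,0,0]],
])

```text
time: 8.37
tool_pos: [0.4781, 0.1266, 0.0227]
ee_rot: [3.142, -0.0, 1.571]
wrist_force: [-0.7, 1.0, 1.4]
width: 0.0459
```

step_arm([
  [[0,0,25,0,0],[0,0,60,0,0],[0,0,90,0,0],[0,0,90,0,0],[0,0,90,0,0],[0,0,90,0,0]],
])

```text
time: 8.87
tool_pos: [0.4776, 0.1264, 0.1116]
ee_rot: [-3.14, 0.0, 1.571]
wrist_force: [-0.4, 0.0, -0.6]
width: 0.0455
```

step_arm([
  [[30,-16,0,0,0],[60,-33,0,0,0],[90,-49,0,0,0],[120,-65,0,0,0],[150,-82,0,0,0],[177,-97,0,0,0],[177,-97,0,0,0],[177,-97,0,0,0]],
])

```text
time: 9.53
tool_pos: [0.6544, 0.0286, 0.1084]
ee_rot: [-3.135, -0.0, 1.569]
wrist_force: [-0.1, -0.3, -0.9]
width: 0.0454
```

step_arm([
  [[0,0,-30,0,0],[0,0,-55,0,0],[0,0,-72,0,0],[0,0,-80,0,0],[0,0,-84,0,0],[0,0,-86,0,0],[0,0,-87,0,0],[0,0,-87,0,0]],
])

```text
time: 10.2
tool_pos: [0.6559, 0.0297, 0.027]
ee_rot: [3.139, 0.0, 1.571]
wrist_force: [1.3, -0.2, 0.2]
width: 0.046
```

step_arm([
  [[0,0,-1,0,0],[0,0,-2,0,0],[0,0,-2,0,0],[0,0,-2,0,0]],
])

```text
time: 10.53
tool_pos: [0.6554, 0.0294, 0.0239]
ee_rot: [3.141, 0.0, 1.571]
wrist_force: [0.3, -0.1, -0.8]
width: 0.0456
```

step_arm([
  [[0,0,-1,0,0],[0,0,-1.5,0,0],[0,0,-2,0,0],[0,0,-2,0,0],[0,0,-2,0,0]],
])

```text
time: 10.95
tool_pos: [0.6555, 0.0295, 0.0227]
ee_rot: [3.141, 0.0, 1.571]
wrist_force: [-1.0, 0.2, 5.3]
width: 0.0456
```

step_arm([
  [[0,0,0,0,80],[0,0,0,0,80],[0,0,0,0,80],[0,0,0,0,80],[0,0,0,0,80],[0,0,0,0,80]],
])

```text
time: 11.45
tool_pos: [0.6551, 0.0295, 0.0212]
ee_rot: [-3.141, -0.0, 1.571]
wrist_force: [0.2, 0.1, 0.5]
width: 0.0749
```

step_arm([
  [[0,0,20,0,100],[0,0,55,0,100],[0,0,95,0,100],[0,0,130,0,100],[0,0,130,0,100]],
])

```text
time: 11.87
tool_pos: [0.6597, 0.0294, 0.1622]
ee_rot: [3.124, 0.001, 1.571]
wrist_force: [1.8, 1.0, 1.8]
width: 0.0939
```

step_arm([
  [[-36,3,0,0,100],[-72,6,0,0,100],[-108,9,0,0,100],[-144,12,0,0,100],[-181,15,0,0,100],[-181,15,0,0,100],[-181,15,0,0,100]],
])

```text
time: 12.45
tool_pos: [0.4728, 0.0447, 0.1514]
ee_rot: [3.141, 0.0, 1.571]
wrist_force: [0.5, -0.3, -0.5]
width: 0.094
```

Run:
```python
from h import *
s=snap("scene","s2.png",(150,60,480,340),2)
o,s=wristcam(); print(o["tool_pos"],o["ee_rot"],o["width"])
for k,v in lids(s["frame"],(0,0,400,400)).items(): print(k,[(a,b,back(s,a,.054).round(4)) for a,b in v])
```

```text
[0.47447549 0.04451551 0.15197613] [3.13941577e+00 1.42367971e-04 1.57094293e+00] 0.09378115810405337
red [(array([315.4, 203.6]), array([  50,   50, 1975], dtype=int32), array([[0.4748, 0.044 , 0.054 ]])), (array([271. , 188.9]), array([ 16,  50, 737], dtype=int32), array([[0.4359, 0.0574, 0.054 ]]))]
yellow [(array([312.5, 272.4]), array([  46,   43, 1562], dtype=int32), array([[ 0.472, -0.023,  0.054]])), (array([271.6, 257.2]), array([ 14,  44, 584], dtype=int32), array([[ 0.4341, -0.0074,  0.054 ]]))]
blue [(array([270.3, 110.9]), array([ 17,  54, 877], dtype=int32), array([[0.4377, 0.1233, 0.054 ]]))]
white [(array([269.1,  26.8]), array([  19,   55, 1035], dtype=int32), array([[0.439 , 0.1861, 0.054 ]])), (array([ 28.5, 272. ]), array([14,  5, 41], dtype=int32), array([[ 0.2057, -0.0221,  0.054 ]]))]
```

View pics/s2.png

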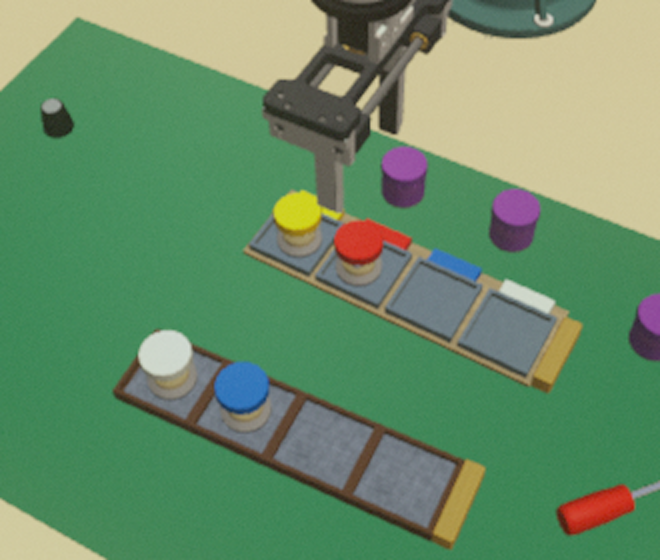

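White (165,365) and blue (242,395) stand upright in the two far pockets. Red, at (0.4748,0.044), lies below the tool.

step_arm([
  [[0,0,-40,0,100],[0,0,-80,0,100],[0,0,-110,0,100],[0,0,-129,0,100],[0,0,-129,0,100],[0,0,-129,0,100]],
])

```text
time: 13.05
tool_pos: [0.4749, 0.0443, 0.0218]
ee_rot: [-3.14, -0.0, 1.57]
wrist_force: [-0.1, -0.2, 1.0]
width: 0.094
```

step_arm([
  [[0,0,0,0,0],[0,0,0,0,0],[0,0,0,0,0],[0,0,0,0,0],[0,0,0,0,0],[0,0,0,0,0],[0,0,0,0,0],[0,0,0,0,0]],
])

```text
time: 13.72
tool_pos: [0.4742, 0.0445, 0.0227]
ee_rot: [3.141, 0.0, 1.571]
wrist_force: [0.5, -0.5, 1.3]
width: 0.0457
```

step_arm([
  [[0,0,25,0,0],[0,0,60,0,0],[0,0,90,0,0],[0,0,90,0,0],[0,0,90,0,0],[0,0,90,0,0]],
])

```text
time: 14.22
tool_pos: [0.4736, 0.0445, 0.1117]
ee_rot: [-3.14, 0.0, 1.571]
wrist_force: [0.6, 0.1, -1.3]
width: 0.0458
```

Red goes to (0.652,0.1045), a shift of +178,+60.

step_arm([
  [[30,10,0,0,0],[60,20,0,0,0],[90,30,0,0,0],[120,40,0,0,0],[150,50,0,0,0],[178,60,0,0,0],[178,60,0,0,0],[178,60,0,0,0]],
])

```text
time: 14.88
tool_pos: [0.6512, 0.1047, 0.1082]
ee_rot: [-3.135, 0.001, 1.571]
wrist_force: [-0.9, 0.7, -0.8]
width: 0.0454
```

step_arm([
  [[0,0,-30,0,0],[0,0,-55,0,0],[0,0,-72,0,0],[0,0,-80,0,0],[0,0,-84,0,0],[0,0,-86,0,0],[0,0,-87,0,0],[0,0,-87,0,0]],
])

```text
time: 15.55
tool_pos: [0.6529, 0.1045, 0.0271]
ee_rot: [3.139, -0.0, 1.571]
wrist_force: [0.2, 0.3, -0.1]
width: 0.0453
```

step_arm([
  [[0,0,-1,0,0],[0,0,-2,0,0],[0,0,-2,0,0],[0,0,-2,0,0]],
])

```text
time: 15.88
tool_pos: [0.6524, 0.1045, 0.0239]
ee_rot: [3.141, -0.0, 1.571]
wrist_force: [-0.2, 0.3, -0.7]
width: 0.0455
```

step_arm([
  [[0,0,-1,0,0],[0,0,-1.5,0,0],[0,0,-2,0,0],[0,0,-2,0,0],[0,0,-2,0,0]],
])

```text
time: 16.3
tool_pos: [0.6526, 0.1045, 0.0227]
ee_rot: [3.14, -0.0, 1.571]
wrist_force: [-0.8, 0.7, 5.4]
width: 0.0456
```

Contact again, so I release, rise and go to yellow at (0.472,-0.023), a shift of -180,-128.

step_arm([
  [[0,0,0,0,80],[0,0,0,0,80],[0,0,0,0,80],[0,0,0,0,80],[0,0,0,0,80],[0,0,0,0,80]],
])

```text
time: 16.8
tool_pos: [0.6521, 0.1045, 0.0211]
ee_rot: [-3.141, 0.0, 1.571]
wrist_force: [0.0, -0.1, 0.0]
width: 0.0751
```

step_arm([
  [[0,0,20,0,100],[0,0,55,0,100],[0,0,95,0,100],[0,0,130,0,100],[0,0,130,0,100]],
])

```text
time: 17.22
tool_pos: [0.6567, 0.1049, 0.1622]
ee_rot: [3.124, -0.001, 1.571]
wrist_force: [-0.1, -0.5, 2.4]
width: 0.0941
```

step_arm([
  [[-30,-21,0,0,100],[-60,-43,0,0,100],[-90,-64,0,0,100],[-120,-85,0,0,100],[-150,-107,0,0,100],[-180,-128,0,0,100],[-180,-128,0,0,100],[-180,-128,0,0,100]],
])

```text
time: 17.88
tool_pos: [0.4713, -0.0242, 0.1517]
ee_rot: [3.14, -0.0, 1.568]
wrist_force: [0.8, 0.5, 0.0]
width: 0.0941
```

Run:
```python
from h import *
o,s=wristcam(); print(o["tool_pos"],o["ee_rot"],o["width"])
for k,v in lids(s["frame"],(0,0,640,400)).items(): print(k,[(a,b,back(s,a,.054).round(4)) for a,b in v])
```

```text
[ 0.47134355 -0.02416119  0.15168424] [ 3.14033935e+00 -6.43159024e-05  1.56845732e+00] 0.09413244992279414
red [(array([544.7,  46.4]), array([  58,   62, 2794], dtype=int32), array([[0.6525, 0.1029, 0.054 ]])), (array([271.8, 118.7]), array([ 17,  54, 880], dtype=int32), array([[0.4357, 0.0485, 0.054 ]]))]
yellow [(array([315.9, 202.1]), array([  49,   48, 1850], dtype=int32), array([[ 0.472 , -0.0232,  0.054 ]])), (array([272.4, 194.3]), array([ 15,  48, 674], dtype=int32), array([[ 0.4337, -0.016 ,  0.054 ]]))]
blue [(array([532.4, 141. ]), array([  55,   54, 2314], dtype=int32), array([[0.6551, 0.0295, 0.054 ]])), (array([270.8,  31.5]), array([  18,   62, 1060], dtype=int32), array([[0.4374, 0.1141, 0.054 ]]))]
white [(array([523.9, 225. ]), array([  51,   47, 1854], dtype=int32), array([[ 0.6599, -0.0453,  0.054 ]])), (array([ 28.6, 272. ]), array([14,  5, 40], dtype=int32), array([[ 0.2025, -0.09  ,  0.054 ]]))]
```

The three placed pots measure where they should be. Next is yellow.

step_arm([
  [[0,0,-40,0,100],[0,0,-80,0,100],[0,0,-110,0,100],[0,0,-129,0,100],[0,0,-129,0,100],[0,0,-129,0,100]],
])

```text
time: 18.43
tool_pos: [0.4725, -0.0227, 0.0217]
ee_rot: [-3.139, -0.001, 1.572]
wrist_force: [0.8, 1.3, 1.1]
width: 0.0942
```

step_arm([
  [[0,0,0,0,0],[0,0,0,0,0],[0,0,0,0,0],[0,0,0,0,0],[0,0,0,0,0],[0,0,0,0,0],[0,0,0,0,0],[0,0,0,0,0]],
])

```text
time: 19.1
tool_pos: [0.4722, -0.0236, 0.0227]
ee_rot: [3.141, 0.0, 1.571]
wrist_force: [-0.6, 0.1, 1.0]
width: 0.0455
```

step_arm([
  [[0,0,25,0,0],[0,0,60,0,0],[0,0,90,0,0],[0,0,90,0,0],[0,0,90,0,0],[0,0,90,0,0]],
])

```text
time: 19.6
tool_pos: [0.4716, -0.0234, 0.1117]
ee_rot: [-3.14, -0.0, 1.571]
wrist_force: [-0.5, -0.5, -0.4]
width: 0.0457
```

step_arm([
  [[25,29,0,0,0],[50,58,0,0,0],[76,87,0,0,0],[101,116,0,0,0],[126,145,0,0,0],[152,174,0,0,0],[177,203,0,0,0],[177,203,0,0,0]],
])

```text
time: 20.27
tool_pos: [0.6502, 0.1845, 0.1062]
ee_rot: [-3.136, -0.002, 1.575]
wrist_force: [-0.6, -1.3, -0.8]
width: 0.0455
```

step_arm([
  [[0,0,0,0,0],[0,0,-30,0,0],[0,0,-55,0,0],[0,0,-72,0,0],[0,0,-80,0,0],[0,0,-85,0,0],[0,0,-87,0,0],[0,0,-87,0,0]],
])

```text
time: 20.93
tool_pos: [0.6493, 0.179, 0.0262]
ee_rot: [3.141, -0.0, 1.57]
wrist_force: [-0.1, -0.1, -0.3]
width: 0.0457
```

step_arm([
  [[0,0,-1,0,0],[0,0,-2,0,0],[0,0,-2,0,0],[0,0,-2,0,0]],
])

```text
time: 21.27
tool_pos: [0.6496, 0.1796, 0.0243]
ee_rot: [3.14, -0.0, 1.571]
wrist_force: [0.1, -0.3, -0.3]
width: 0.0455
```

step_arm([
  [[0,0,-1,0,0],[0,0,-1.5,0,0],[0,0,-2,0,0],[0,0,-2,0,0],[0,0,-2,0,0]],
])

```text
time: 21.68
tool_pos: [0.6496, 0.1796, 0.0228]
ee_rot: [3.14, -0.0, 1.571]
wrist_force: [-2.1, 0.1, 5.4]
width: 0.0457
```

step_arm([
  [[0,0,0,0,80],[0,0,0,0,80],[0,0,0,0,80],[0,0,0,0,80],[0,0,0,0,80],[0,0,0,0,80]],
])

```text
time: 22.18
tool_pos: [0.6491, 0.1795, 0.0211]
ee_rot: [-3.141, 0.0, 1.571]
wrist_force: [-0.4, -0.7, -0.7]
width: 0.075
```

step_arm([
  [[0,0,20,0,100],[0,0,55,0,100],[0,0,95,0,100],[0,0,130,0,100],[0,0,150,0,100],[0,0,150,0,100]],
])

```text
time: 22.68
tool_pos: [0.6523, 0.1801, 0.1795]
ee_rot: [3.129, -0.002, 1.571]
wrist_force: [-0.2, -0.3, 1.8]
width: 0.094
```

step_arm([
  [[-35,0,0,0,100],[-70,0,0,0,100],[-105,0,0,0,100],[-140,0,0,0,100],[-180,0,0,0,100],[-220,0,0,0,100],[-250,0,0,0,100],[-250,0,0,0,100]],
])

```text
time: 23.35
tool_pos: [0.3937, 0.1793, 0.1697]
ee_rot: [-3.137, 0.001, 1.573]
wrist_force: [-0.8, 0.2, -1.0]
width: 0.0942
```

Run:
```python
from h import *
s=snap("scene","s3.png",(150,140,480,340),2)
s=cams.snapshot("top")
for k,v in lids(s["frame"],(225,105,385,160)).items(): print(k,[(a,b,back(s,a,.054).round(4)) for a,b in v[:1]])
print(robot.get_obs()["tool_pos"])
```

```text
red [(array([291.7, 133.8]), array([ 21,  22, 357], dtype=int32), array([[0.6521, 0.103 , 0.054 ]]))]
yellow [(array([256.5, 135.2]), array([ 21,  21, 344], dtype=int32), array([[0.649 , 0.1787, 0.054 ]]))]
blue [(array([326. , 132.3]), array([ 21,  22, 346], dtype=int32), array([[0.6555, 0.0292, 0.054 ]]))]
white [(array([360.6, 130.5]), array([ 22,  22, 348], dtype=int32), array([[ 0.6594, -0.0454,  0.054 ]]))]
[0.39832035 0.17944573 0.17057625]
```

View pics/s3.png

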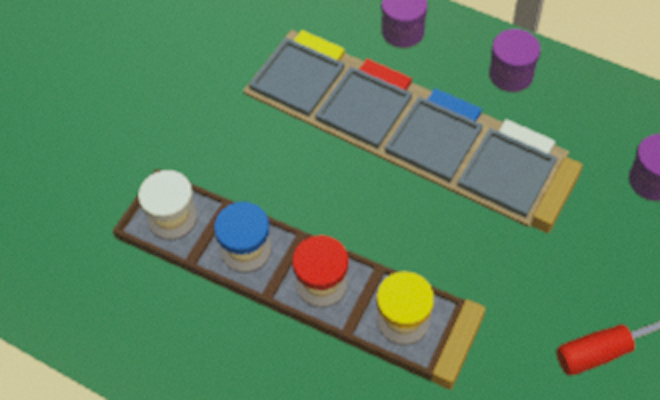

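All four pots stand upright in the carrier. From its brass end they run yellow (405,305), red (320,270), blue (242,235), white (165,200). The trays are empty, so I'll hand in.

```bash
python3 -c "
from h import *
print(robot.close_job())"
```

```text
the job is handed in; nothing more can be done
None
```

All four pots are in the carrier in reverse order, and the job is handed in. From the carrier's brass end they run yellow, red, blue, white.

- **Placing:** each pot was lowered until it touched the pocket floor at 5–6 N and only then released. None was dropped or tipped.
- **Last checks:** the final pictures showed all four upright, the bench trays empty, the arm clear and the purple pots untouched. Lid positions were within about 2 mm of the pocket centres.
- **Limits:** the arm took about 24 s of the 120 s allowed. The highest wrist force I read was about 6 N.

No check failed or disagreed.

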